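# Load the glue-up tray into the bench screw press and clamp it

## Task

Slide the plywood tray with the glued-up wooden block in it along the bench into the mouth of the screw press, fully home against the stop bar at the far end. Then turn the crank on top of the press clockwise (seen from above) until the platen is down snug on the block, without forcing it, and let go. The block stays in its tray, and everything else on the bench stays where it is.

Things in the scene. Friction and masses are not known exactly. Their poses are not given: they have to be found in the camera images.
- tray: Open plywood tray, 220 long (its x) x 130 wide (its y) x 36 high, walls 10 thick, floor 10 thick, 0.4 kg, lying on the bench. Origin: centre of its underside. Both ends are alike.
- block: Glued-up block of three layers of light and dark wood, 110 (x) x 80 (y) x 46 high, about 0.26 kg, lying loose in the tray; it stands higher than the tray's walls. Origin: centre of its underside.
- press: Grey bench screw press, bolted down. Origin: on the bench surface, on the vertical screw axis. Its x points into the press: the tray enters from the -x side and slides along +x on the bench. Two columns at y = +-91 to +-117 (x within +-25) carry a beam, x within +-25, 98 to 134 above the bench. Feet reach y = +-141.
- mouth (a point): On the bench, at the start of the press's two dark steel guide rails (press x = -75, y = 0). The rails are 22 high, 140 apart (inner faces at y = +-70), and run from here to the stop bar; before them, flared lips widen the mouth to about 178 at press x = -125.
- stop (a point): On the bench, mid-face of the stop bar (press x = 111, y = 0; 22 high, across the rails). The tray is home when its front end meets this face: its origin is then at the press's origin (x = +1) and its rear 84 sticks out of the beam.
- platen_face (a point): Centre of the underside of the square steel platen (70 x 70, 18 thick with its cork face, which is sprung: it gives about 1 mm per 15 N, at most 8 mm) that hangs under the beam on the screw; 78 above the bench at joint platen = 0, and level. Origin at the face.
- platen (a joint): How far the platen has come down, m; 0 = fully raised (face 78 above the bench). It comes down 20 mm per turn of the crank (3.18 mm per rad). The top of the block in the tray stands about 56 above the bench.
- crank (a joint): Crank angle, rad; grows clockwise seen from above, which lowers the platen. Turns about the press's vertical screw axis. Stiff enough to stay where it is left.
- knob (a point): Point on the crank's upright black handle (19 diameter, 44 high, spins freely), 22 above the handle's foot and 22 below its top; 178 above the bench, 45 from the screw axis. The crank arm's top is 154 to 156 above the bench. At crank = 0 the knob lies on the press's -x side.
- glue: Bystander: white glue bottle, 60 diameter, 170 high, back of the bench (mm). Leave alone.
- screw_jar: Bystander: glass jar with steel cap, 72 diameter, 90 high, left of the press (mm). Leave alone.
- hammer: Bystander: hammer lying on the bench near the robot, left (mm). Leave alone.
- screwdriver: Bystander: screwdriver lying at the back of the bench (mm). Leave alone.
- offcut_long: Bystander: loose wooden batten 160 x 35 x 22, near the robot (mm). Leave alone.
- offcut_short: Bystander: loose wooden offcut 70 x 50 x 30, left of the press (mm). Leave alone.
- toy_car: Bystander: small wooden toy car 90 x 56 x 50, near the robot (mm). Leave alone.
Not all that is in view belongs to the job. Leave any red or yellow look-alike of the block alone.

How it is judged:
On the way, in this order (a step that is already met when the one before it is completed fails the run):
1. the loaded tray is fully home in the press: against the stop and between the rails (x of tray in the frame of press between -0.007 and 0.007 m and y of tray in the frame of press between -0.009 and 0.009 m and angle between the x axis of tray and the x axis of press, either way round below 0.07 rad and z of tray in the frame of press below 0.006 m and angle between tray's own z axis and vertical below 0.05 rad and z of block in the frame of tray between 0 and 0.03 m and x of block in the frame of tray between -0.05 and 0.05 m and y of block in the frame of tray between -0.03 and 0.03 m), for 0.2 s.
2. the platen is cranked down onto the block (contact force between platen and block above 4 N), for 0.2 s.
At the end, for the whole second after the job is handed in: The tray is flat on the bench inside the press, within 7 mm of home along the rails, 9 mm across and 4 degrees (0.07 rad) in line with them; the block lies in the tray and the platen bears on it with more than 3 N; nothing moves (all of step 1 and contact force between platen and block above 3 N and linear speed of each of tray, block below 0.01 m/s); the robot touches nothing.
It fails at once if the block is spilled from the tray (not (z of block in the frame of tray between 0 and 0.03 m and x of block in the frame of tray between -0.05 and 0.05 m and y of block in the frame of tray between -0.03 and 0.03 m)).
It fails at once if the tray is lifted or tipped (it is slid along the bench) (angle between tray's own z axis and vertical above 0.2 rad or height (world z) of tray above 0.05 m).
It fails at once if the screw is forced: more than 200 N on the block (contact force between platen and block above 200 N).
It fails at once if another thing on the bench is moved by more than 40 mm (distance of any of glue, screw_jar, hammer, screwdriver, offcut_long, offcut_short, toy_car from where it was at the start of the episode above 0.04 m).
It also fails if it takes over 72 s, if anything falls off the work surface, if the arm or the gripper's body presses on something with over 40 N, if the wrist force passes 120 N, or if a joint passes its speed limit or range.

## Robot

A 6-joint arm with a two-finger parallel gripper is mounted at the origin on the work surface. World frame = base frame: x ahead of the robot, y to its left, z up, the work surface at z = 0. Lengths are in m, angles in rad, forces in N, time in s.
With the tool pointing down it reaches from about 0.275 to 0.875 m from the base axis. Payload 12.5 kg.
Tool frame: the origin (TCP) lies at the very end of the fingers, on their centre line; the grasp point (between the pads) lies 19 mm behind it; z points along the fingers, y is the line along which they close (so a half turn about z gives the same grasp; the last joint's range is limited). The gripper opens to 85 mm and grips with 20 to 120 N. Pads are 22 mm wide; open, the fingers measure 114 mm over their backs; the gripper's body (76 mm by 85 mm) begins 54 mm behind the grasp point. The pads swing forward as they close: fully open they stand 13 mm farther back than shut.
Start: joints at [-1.333, 0.351, 1.652, -0, 1.139, -0.085], TCP at [0.174, -0.522, 0.231] pointing down, gripper open.
Joint ranges: [-2.75, 2.75], [-0.79, 2.1], [0.01, 2.65], [-1.57, 4.71], [0.07, 3.14], [-2.87, 2.87]. Speed limits (rad/s): [2.22, 2.22, 2.79, 3.14, 3.14, 3.14].

## Interface

Orientations are given as a 3x3 rotation matrix whose columns are the frame's x, y, z axes.
In Python, from bench import manip gives the robot as it stands. Calls block until the motion is done:
- manip.move_ptp(position, orientation): joint-space move of the TCP to a pose.
- manip.move_l(position, attitude=None, max_speed=0.15): straight line of the TCP; attitude=None keeps the orientation; max_speed is the mean speed in m/s.
- manip.move_j(angles): joint-space move.
- manip.set_gripper(opening, effort=None): opening from 0.0 (shut) to 1.0 (fully open); effort is the grip in N (None keeps the last); returns when the fingers have stopped.
- manip.dwell(seconds).
- manip.inverse_kinematics(position, orientation): joint angles nearest the present ones, or None.
- manip.grab_frame(name): name is "scene" or "top" or "wrist"; returns (picture, depth): 384x512x3 uint8, red, green, blue; 384x512 float32, m along the optical axis (not along the pixel's ray), 0 where there is no reading.
- manip.get_calibration(name): a dict with "camera_matrix" (3x3 intrinsics, pixels), "R" (3x3) and "t" (3): a world point X has camera coordinates R X + t. Camera axes: x right, y down, z forward; pixel columns grow to the right and rows downward; lengths in m; the calibration is good to about 2 mm. A picture is of the moment at which its call begins: read the wrist's pose just before it. get_calibration takes no time and is no camera call; for the wrist camera it gives the pose at the moment of the call.
A pose or a line that the arm cannot do raises manip.Unreachable and nothing moves.
- manip.sign_off(): hands the job in; it is judged then, once.
Trained networks look in the newest picture that a camera, given by its name, has taken for a name from the list of things; names that differ only in an ending like _2 or _b are one class to them, and where a whole thing is asked for, a point or a joint stands for the part that bears it (a point fixed in the world has none). Each returns a list of dicts, best first, with "confidence" (0 to 1); they miss things now and then, are a little off and sometimes report something else, mostly with a low value. They report only what shows in the picture. A call takes as long as a camera call. They do not tell look-alikes from the thing itself.
- manip.look_for(camera, name): "at" ([x, y, z] in m, in world coordinates, good to about 4 mm: the middle of the surface that is visible of it).
Readings, each from a call of its own:
- manip.current_time(): time.
- manip.current_qpos(): joint angles.
- manip.current_joint_vel(): joint speeds.
- manip.current_joint_torque(): joint torques, N m.
- manip.current_ee_pos(): TCP position.
- manip.current_tcp_rot(): TCP orientation.
- manip.current_force(): force on the tool from outside, world axes, zero at the start.
- manip.current_ft_torque(): the same for the moment, N m.
- manip.current_grip_width(): opening from 0.0 (shut) to 1.0 (fully open).
- manip.current_grip_force(): force on a finger pad.
Only numpy, scipy, OpenCV 4.12 (cv2) and the standard library are available. Lean on these libraries where they do the work, as an engineer would, in place of code of your own. Each camera call takes 0.05 s, during which the arm holds its last target. There are 200 camera calls.

## Working session

There is one attempt and no reset: what is moved stays moved. The work goes in short steps, each a Python script; the robot and the scene stay as the last script left them, time stands still between calls to the robot, and variables do not carry over. Pictures are saved under pics/ and viewed, at most 10 in all, crops included, and the job is handed in when it is done.

```bash
mkdir -p pics; ls
python3 - <<'E'
from bench import manip as m
import cv2
for c in("scene","top"):
    im,d=m.grab_frame(c); cv2.imwrite(f"pics/{c}0.png",im[:,:,::-1])
    for n in("tray","block","press","mouth","stop","platen_face","knob","crank","glue","screw_jar"):
        print(c,n,[(['%.3f'%v for v in r["at"]],round(r["confidence"],2)) for r in m.look_for(c,n)[:3]])
print(m.current_time())
E
```

```text
pics
scene tray [(['0.600', '-0.200', '0.023'], 0.6)]
scene block [(['0.449', '-0.405', '0.044'], 0.89), (['0.779', '-0.352', '0.045'], 0.67), (['0.593', '-0.145', '0.054'], 0.63)]
scene press [(['0.626', '0.127', '0.058'], 0.85)]
scene mouth [(['0.623', '0.127', '0.057'], 0.64)]
scene stop [(['0.621', '0.129', '0.060'], 0.68)]
scene platen_face []
scene knob [(['0.548', '0.121', '0.157'], 0.51)]
scene crank [(['0.542', '0.122', '0.155'], 0.73)]
scene glue [(['0.751', '0.208', '0.080'], 0.55)]
scene screw_jar [(['0.469', '0.382', '0.058'], 0.85)]
top tray [(['0.583', '-0.169', '0.008'], 0.57)]
top block [(['0.428', '-0.394', '0.042'], 0.96), (['0.828', '0.112', '0.050'], 0.73), (['0.575', '-0.128', '0.058'], 0.65)]
top press [(['0.557', '0.153', '0.078'], 0.61), (['0.330', '-0.251', '0.035'], 0.43)]
top mouth [(['0.562', '0.146', '0.080'], 0.73)]
top stop [(['0.564', '0.152', '0.076'], 0.96), (['0.267', '0.351', '0.022'], 0.23)]
top platen_face [(['0.585', '-0.167', '0.007'], 0.59), (['0.426', '0.292', '0.029'], 0.32)]
top knob [(['0.553', '0.139', '0.156'], 0.7), (['0.328', '-0.251', '0.032'], 0.5), (['0.574', '-0.129', '0.055'], 0.44)]
top crank [(['0.557', '0.135', '0.155'], 0.65)]
top glue [(['0.729', '0.213', '0.114'], 0.85)]
top screw_jar [(['0.453', '0.390', '0.092'], 0.93), (['0.586', '-0.168', '0.009'], 0.63), (['0.573', '-0.132', '0.055'], 0.18)]
1.1
```

View pics/scene0.png

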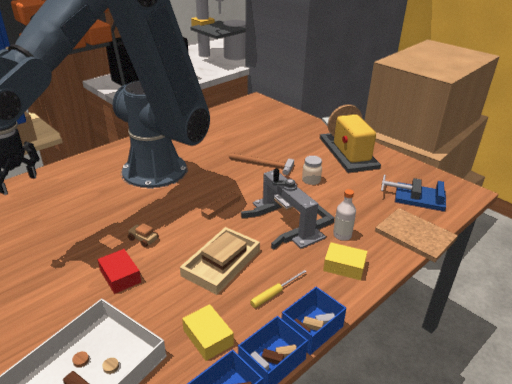

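View pics/top0.png

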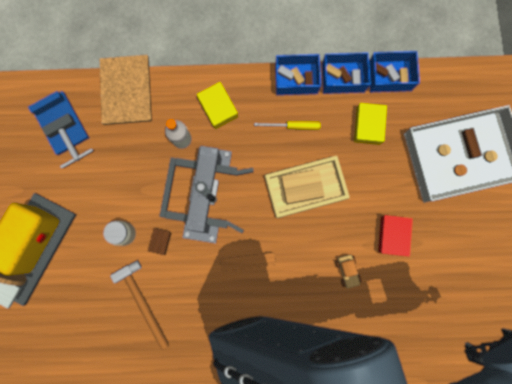

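The scene picture shows the tray with the block at about (221,258) and the press at (290,205), with its flared lips towards the tray. In the top picture the tray is at (306,186). The press is at (203,195), its mouth opens to the right (world -y), and the stop bar is at (168,190). The knob is near (202,187). The red and yellow blocks are decoys. Next I fit the poses from depth.

```bash
cat > h.py <<'E'
import numpy as np, cv2
from bench import manip as m
def cloud(c, cal=None):
    cal=cal or m.get_calibration(c); im,d=m.grab_frame(c)
    K,R,t=cal["camera_matrix"],np.array(cal["R"]),np.array(cal["t"])
    v,u=np.indices(d.shape); K=np.array(K)
    P=np.stack([(u-K[0,2])/K[0,0]*d,(v-K[1,2])/K[1,1]*d,d],-1)
    X=(P-t)@R; X[d<=0]=np.nan
    return im,X
def sel(X,xr,yr,zr):
    return (X[...,0]>xr[0])&(X[...,0]<xr[1])&(X[...,1]>yr[0])&(X[...,1]<yr[1])&(X[...,2]>zr[0])&(X[...,2]<zr[1])
def rect(X,k):
    p=X[k][:,:2].astype(np.float32)*1000
    (c,s,a)=cv2.minAreaRect(p); return len(p),np.round(c,1),np.round(s,1),round(a,1),round(float(np.median(X[k][:,2])),4)
E
python3 - <<'E'
from h import *
for c in("top","scene"):
    im,X=cloud(c)
    print(c)
    for n,a in dict(tray=((.4,.75),(-.33,-.02),(.026,.042)),trayall=((.4,.75),(-.33,-.02),(.006,.042)),block=((.45,.7),(-.25,-.02),(.05,.065)),
      beam=((.4,.75),(.02,.3),(.126,.142)),knob=((.4,.75),(.02,.3),(.17,.24)),arm=((.4,.75),(.02,.3),(.148,.162)),low=((.4,.7),(-.02,.3),(.014,.03)),stop=((.4,.7),(.2,.3),(.014,.03))).items():
        k=sel(X,*a); 
        if k.sum()>5: print(n,*rect(X,k))
    if c=="top":
        s=X[150:250,140:260]; np.save("p.npy",X)
        cv2.imwrite("pics/crop.png",cv2.resize(im[120:260,130:370,::-1],None,fx=3.3,fy=3.3,interpolation=cv2.INTER_CUBIC))
E
```

```text
top
tray 903 [ 603.4 -198.2] [172.4 354.3] 26.0 0.0352
trayall 2305 [ 578.8 -176.1] [303.8 346. ] 89.1 0.0131
block 1040 [ 576.8 -133.1] [ 80.4 110.6] 9.2 0.0555
beam 1396 [604.5 155.3] [306.1 123.6] 9.4 0.1334
knob 77 [637.1 174.1] [249.   25.1] 26.3 0.1881
arm 192 [624.2 176.7] [233.7  38. ] 28.3 0.1544
low 1377 [539.9 156.5] [252.5 324.8] 79.3 0.0216
stop 815 [539.8 250.6] [ 95.  280.4] 89.0 0.0222
scene
tray 1029 [ 599.2 -191.7] [165.2 343.3] 23.3 0.0351
trayall 2023 [ 579.7 -187.4] [302.1 312.9] 10.4 0.0265
block 745 [ 575.8 -130.9] [ 86.6 115.9] 9.3 0.0561
beam 563 [606.9 151.9] [308.5 114.5] 9.5 0.1338
knob 75 [638.1 169.7] [245.7  24.1] 28.9 0.184
arm 143 [633.3 180.9] [251.4  43.9] 26.6 0.1545
low 697 [569.2 154.1] [255.5 273.7] 79.1 0.0213
stop 168 [635.1 237.1] [66.7 85.9] 80.2 0.0214
```

View pics/crop.png

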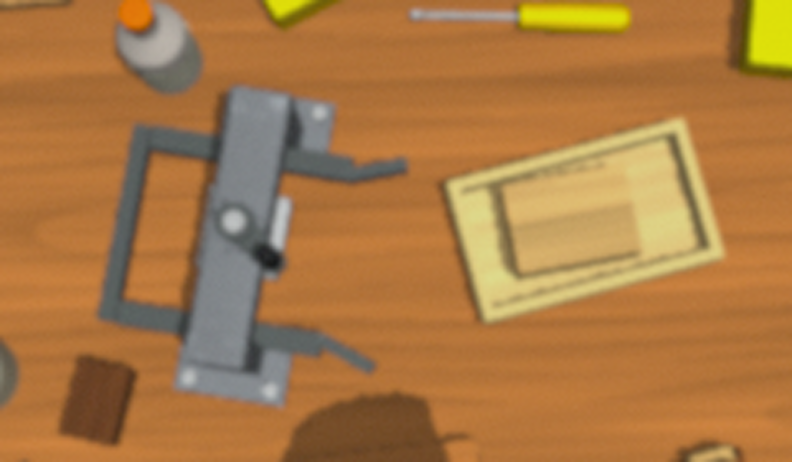

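The crop shows the tray (corners near (445,185), (685,120), (720,258), (485,320)), the rails and stop bar (130,220), the screw at (233,220) and the knob at (268,255). The masks picked up clutter, so I keep only the largest connected component.

```bash
cat >> h.py <<'E'
def big(k):
    n,l,s,_=cv2.connectedComponentsWithStats(k.astype(np.uint8),connectivity=8)
    return l==1+np.argmax(s[1:,4]) if n>1 else k
E
python3 - <<'E'
from h import *
for c in("top","scene"):
    im,X=cloud(c)
    print(c)
    for n,a in dict(tray=((.4,.75),(-.33,-.02),(.030,.042)),trayall=((.4,.75),(-.33,-.02),(.008,.07)),block=((.45,.7),(-.25,-.02),(.05,.065)),
      beam=((.4,.75),(.02,.3),(.129,.139)),knob=((.4,.65),(.02,.2),(.175,.24)),scr=((.4,.65),(.02,.2),(.14,.24)),low=((.4,.7),(-.02,.3),(.016,.03)),stop=((.4,.7),(.2,.3),(.016,.03))).items():
        k=big(sel(X,*a)); 
        if k.sum()>5: print(n,*rect(X,k),np.round(X[k].mean(0),3),np.round(X[k].max(0),3))
E
```

```text
top
tray 788 [ 578.8 -147. ] [130.8 221. ] 13.4 0.0355 [ 0.579 -0.149  0.035] [ 0.665 -0.027  0.042]
trayall 2975 [ 578.9 -146.9] [131.  221.2] 13.4 0.0354 [ 0.578 -0.145  0.034] [ 0.665 -0.027  0.062]
block 1036 [ 576.6 -133. ] [ 80.5 110.6] 9.2 0.0555 [ 0.576 -0.133  0.056] [ 0.624 -0.073  0.062]
beam 633 [623.7 139. ] [ 50.2 119.2] 78.7 0.1333 [0.631 0.137 0.133] [0.683 0.172 0.139]
knob 45 [534.  118.4] [16.3 15.6] 89.1 0.1978 [0.534 0.118 0.196] [0.542 0.127 0.202]
scr 282 [554.9 138.3] [76.3 41.8] 43.6 0.1551 [0.556 0.14  0.159] [0.588 0.17  0.202]
low 668 [584.7 234.3] [ 83.6 184.4] 78.8 0.0214 [0.586 0.247 0.021] [0.68  0.29  0.029]
stop 611 [584.3 236.2] [ 81.9 184.5] 80.5 0.0214 [0.58  0.252 0.021] [0.68  0.29  0.029]
scene
tray 723 [ 578.3 -144.4] [133.6 225.1] 13.8 0.0357 [ 0.586 -0.154  0.035] [ 0.668 -0.023  0.041]
trayall 2763 [ 578.8 -144.7] [134.8 225.6] 13.7 0.0348 [ 0.591 -0.157  0.034] [ 0.668 -0.022  0.063]
block 747 [ 576.9 -130.9] [ 85.9 114.3] 8.1 0.0559 [ 0.579 -0.134  0.056] [ 0.626 -0.071  0.063]
beam 369 [610.2 142.6] [ 54.2 150. ] 78.9 0.1338 [0.627 0.136 0.134] [0.686 0.176 0.139]
knob 53 [536.4 118.9] [16.4 20.4] 45.5 0.1907 [0.538 0.117 0.189] [0.546 0.128 0.203]
scr 246 [561.3 136.8] [77.  42.3] 56.1 0.1554 [0.556 0.133 0.161] [0.589 0.171 0.203]
low 214 [645.2  87.8] [151.7  49.4] 67.6 0.0221 [0.648 0.085 0.022] [0.687 0.154 0.03 ]
stop 154 [636.6 237. ] [64.7 89.7] 79.9 0.0219 [0.653 0.241 0.022] [0.682 0.275 0.028]
```

Run:
```python
from h import *
im,X=cloud("top")
k=sel(X,(.4,.69),(.05,.25),(.129,.139)); 
n,l,s,_=cv2.connectedComponentsWithStats(k.astype(np.uint8)); k=np.isin(l,[i for i in range(1,n) if s[i,4]>25])
print("beam",*rect(X,k))
a=np.deg2rad(79.); 
# stop bar / rails: low mask in tight area
im2=[]
for nm,zr,xr,yr in(("low",(.016,.027),(.44,.70),(-.01,.28)),):
    k=sel(X,xr,yr,zr); p=X[k]; 
    c=np.array(rect(X,sel(X,(.4,.69),(.05,.25),(.129,.139)))[1])
O=np.array([.562,.147]); ex=np.array([np.cos(a),np.sin(a)]); ey=np.array([-ex[1],ex[0]])
q=np.c_[(X[...,:2]-O)@ex*1000,(X[...,:2]-O)@ey*1000] if 0 else np.stack([(X[...,:2]-O)@ex*1000,(X[...,:2]-O)@ey*1000,X[...,2]*1000],-1)
def st(n,xr,yr,zr):
    b=big(sel(q,xr,yr,zr)); p=q[b]
    if len(p)>4:
        r=cv2.minAreaRect(p[:,:2].astype(np.float32)); print(n,len(p),np.round(p.mean(0),1),np.percentile(p,[2,98],axis=0).round(1).tolist(),np.round(r[0],1),np.round(r[1],1),round(r[2],1))
st("stop",(90,150),(-60,60),(16,28)); st("railL",(35,100),(50,110),(16,28)); st("railR",(35,100),(-110,-50),(16,28))
st("railLf",(-70,-32),(50,110),(16,28)); st("railRf",(-70,-32),(-110,-50),(16,28))
st("beam+",(-40,40),(30,130),(129,139));st("beam-",(-40,40),(-130,-40),(129,139))
st("platen",(-60,-27),(-50,50),(80,110)); st("knob",(-80,0),(-60,60),(175,220)); st("hub",(-25,25),(-25,25),(140,172))
```

```text
beam 1252 [567.7 150. ] [ 50.2 232.6] 79.1 0.1334
stop 223 [122.6   1.3  21.3] [[114.7, -56.6, 16.8], [131.0, 57.5, 26.2]] [123.    0.4] [119.   17.1] 89.8
railL 126 [74.3 75.6 21.5] [[49.8, 65.1, 16.4], [98.2, 86.2, 26.2]] [73.9 75.7] [21.8 50.5] 89.8
railR 126 [ 74.1 -85.9  21.5] [[49.5, -96.6, 17.0], [98.5, -74.9, 26.3]] [ 73.9 -85.7] [22.8 50.2] 89.4
railLf 95 [-51.3  76.1  22. ] [[-69.4, 65.4, 17.1], [-33.1, 86.3, 27.0]] [-50.9  75.9] [37.5 21.5] 1.2
railRf 93 [-50.6 -85.9  21.3] [[-69.0, -96.6, 16.9], [-32.3, -75.4, 25.9]] [-50.7 -86.2] [22.  37.4] 89.8
beam+ 532 [  3.6  70.9 133.4] [[-19.8, 31.6, 129.5], [27.6, 109.4, 137.6]] [ 3.9 70.7] [50.2 81.2] 0.2
beam- 500 [  3.6 -80.7 133.5] [[-20.0, -119.0, 129.5], [27.1, -41.7, 137.9]] [  3.8 -80.7] [49.5 81.3] 0.0
platen 30 [-29.6 -17.9  91.4] [[-31.0, -38.3, 80.6], [-27.3, 3.3, 98.2]] [-29.1 -16.9] [ 3.7 43. ] 0.3
knob 46 [-33.8  22.  195.5] [[-40.7, 14.4, 177.3], [-24.9, 29.3, 201.6]] [-33.  22.] [16.6 15.2] 12.2
hub 200 [ -0.3  -1.4 153. ] [[-20.9, -20.6, 140.2], [23.0, 17.7, 160.4]] [-0.4 -2. ] [39.9 52.5] 74.0
```

```bash
cat >> h.py <<'E'
PO=np.array([.5677,.1500]); PA=np.deg2rad(79.1)
def u(a): return np.array([np.cos(a),np.sin(a)])
def rot(a,flip): # tool down, tool y along angle a (+pi if flip)
    a=a+np.pi*flip; y=np.array([*u(a),0]); z=np.array([0,0,-1.]); return np.c_[np.cross(y,z),y,z]
def pw(x,y,z,a=PA): return np.array([*(PO+x*u(PA)+y*u(PA+np.pi/2)),z])
def tray():
    im,X=cloud("top"); q=np.stack([(X[...,:2]-PO)@u(PA),(X[...,:2]-PO)@u(PA+np.pi/2),X[...,2]],-1)
    return im,q
E
python3 - <<'E'
from h import *
TA=np.deg2rad(103.4); C=np.array([.5789,-.1468]); g=C-.105*u(TA)
for f in(0,1):
    for p,R in((( *g,.1),rot(TA,f)),((*g,.016),rot(TA,f)),(pw(-.355,0,.016),rot(PA,f)),(pw(-.104,0,.016),rot(PA,f)),(pw(-.037,.027,.17),rot(PA,f))):
        q=m.inverse_kinematics(np.array(p),R); print(f,None if q is None else np.round(q,2))
E
```

```text
0 [-0.46  0.68  1.47 -0.    0.99 -2.27]
0 [-0.46  0.8   1.49 -0.    0.85 -2.27]
0 [-0.46  0.65  1.82 -0.    0.68 -1.84]
0 [ 0.    0.66  1.79 -0.    0.69 -1.38]
0 [ 0.13  0.42  1.72 -0.    1.   -1.25]
1 [-0.46  0.68  1.47 -0.    0.99  0.87]
1 [-0.46  0.8   1.49 -0.    0.85  0.87]
1 [-0.46  0.65  1.82 -0.    0.68  1.3 ]
1 [ 0.    0.66  1.79 -0.    0.69  1.76]
1 [ 0.13  0.42  1.72 -0.    1.    1.89]
```

Run:
```python
from h import *
TA=np.deg2rad(103.4); C=np.array([.5789,-.1468]); g=C-.105*u(TA); R=rot(TA,1)
m.move_ptp(np.array([*g,.12]),R); m.set_gripper(.5,40)
m.move_l(np.array([*g,.016]),max_speed=.1); print("F down",np.round(m.current_force(),1))
m.set_gripper(0.0,40); print("w",m.current_grip_width(),m.current_grip_force(),np.round(m.current_force(),1),m.current_time())
m.move_l(pw(-.355,0,.016),rot(PA,1),max_speed=.06); print(np.round(m.current_force(),1),m.current_grip_width(),m.current_time())
im,q=tray(); cv2.imwrite("pics/top1.png",im[:,:,::-1])
for n,z in(("tray",(.03,.042)),("block",(.05,.065))):
    k=big(sel(q,(-.38,-.1),(-.12,.12),z)); print(n,*rect(q,k))
```

```text
F down [ 0.2  0.3 -0.7]
w 0.10956837356768154 40.4105669260025 [-1.8  2.8  5.7] 5.3083
[ 4.8 -2.2  6.3] 0.10756913692559969 7.3667
tray 526 [-230.3   -2.8] [130.7 176.4] 89.5 0.0355
block 1042 [-238.3   -3.9] [ 80.4 109.5] 85.0 0.0558
```

View pics/top1.png

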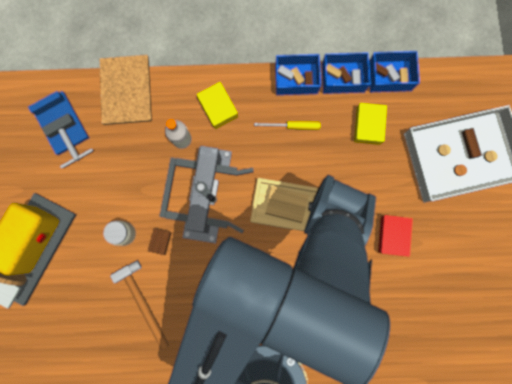

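The tray, at (280,203) in the picture, is held by its rear wall and lines up with the mouth. It sits about 2.8 mm off in y, so I correct that and push home.

Run:
```python
from h import *
p0=m.current_ee_pos()
for x in(-.29,-.22,-.16,-.125,-.112,-.107,-.105,-.1035):
    m.move_l(pw(x,.0025,.016),max_speed=.07 if x<-.12 else .03); F=m.current_force(); f=F[:2]@u(PA)
    print(x,round(f,1),round(F[:2]@u(PA+np.pi/2),1),round(F[2],1),round(m.current_grip_width(),3))
    if abs(f)>25: break
im,q=tray()
k=sel(q,(-.118,-.03),(-.068,.068),(.03,.042)); print(*rect(q,k)); k=sel(q,(.03,.12),(-.068,.068),(.03,.042)); print(*rect(q,k))
k=sel(q,(-.1,.1),(-.068,.068),(.05,.065)); print("block",*rect(q,k)); print(m.current_time())
```

```text
-0.29 -3.0 -0.3 9.7 0.106
-0.22 -2.8 1.0 9.8 0.105
-0.16 -3.0 -0.6 11.3 0.108
-0.125 0.1 0.5 10.5 0.105
-0.112 -5.8 0.1 11.3 0.108
-0.107 -5.8 0.6 11.6 0.111
-0.105 -7.0 0.8 11.9 0.108
-0.1035 -8.4 0.1 12.0 0.106
0 [0. 0.] [0. 0.] 0.0 nan
299 [79.   1.8] [ 72.4 130.1] 0.3 0.0355
block 249 [55.5 -2.4] [32.3 81.3] 1.9 0.0556
12.7583
  return _methods._mean(a, axis=axis, dtype=dtype,
  ret = ret.dtype.type(ret / rcount)
```

Run:
```python
from h import *
for x in(-.1025,-.1015,-.1005,-.0995,-.0985):
    m.move_l(pw(x,.0025,.016),max_speed=.02); f=m.current_force()[:2]@u(PA); print(x,round(f,1))
    if f<-18: break
m.set_gripper(.45); m.move_l(pw(x,.0025,.26),max_speed=.2)
m.move_ptp(pw(-.2,.0,.35),rot(PA,1))
cal=m.get_calibration("wrist"); im,X=cloud("wrist",cal); cv2.imwrite("pics/w2.png",im[:,:,::-1])
im,X=cloud("top")
q=np.stack([(X[...,:2]-PO)@u(PA),(X[...,:2]-PO)@u(PA+np.pi/2),X[...,2]],-1)
k=sel(q,(-.18,.14),(-.069,.069),(.031,.042)); print(*rect(q,k)); p=q[k]; print(p.min(0),p.max(0)); print(m.current_time())
```

```text
-0.1025 -9.2
-0.1015 -8.1
-0.1005 -14.8
-0.0995 -23.3
534 [5.1 1.7] [130.5 212.9] 90.0 0.0353
[-0.10138427 -0.06351244  0.03106964] [0.11149674 0.06697295 0.04199382]
16.2167
```

View pics/w2.png

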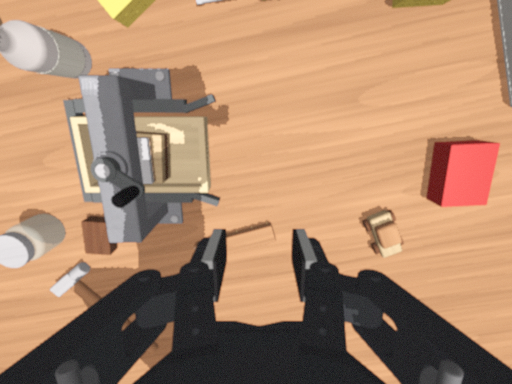

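The wrist picture shows the tray between the rails at (140,155), its front against the stop, the block under the platen, and the knob near (125,190). The front edge measures 111.5 mm, so it is home. Next I grip the knob and crank.

```bash
cat >> h.py <<'E'
def kp(t,z=.166): return pw(-.045*np.cos(t),.045*np.sin(t),z)
def crank(t0,t1,n,v=.06,lim=30):
    t=t0
    for t in np.linspace(t0,t1,n+1)[1:]:
        m.move_l(kp(t),max_speed=v); F=m.current_force()
        ft=F[:2]@(u(PA)*np.sin(t)+u(PA+np.pi/2)*np.cos(t)); fr=F[:2]@(-u(PA)*np.cos(t)+u(PA+np.pi/2)*np.sin(t))
        print(f"{t:.2f} t{ft:.1f} r{fr:.1f} z{F[2]:.1f}",end=" | ")
        if abs(ft)>lim: print("STOP"); break
    print(); return t
E
python3 - <<'E'
from h import *
t=.627; m.set_gripper(.4,30); m.move_ptp(kp(t,.25),rot(PA,1)); m.move_l(kp(t),max_speed=.1); print(np.round(m.current_force(),1))
m.set_gripper(0,30); print(m.current_grip_width(),np.round(m.current_force(),1))
t=crank(t,t+1.2,6); print(m.current_grip_width(),m.current_time())
E
```

```text
[-0.4 -0.2  1.1]
0.20433715762776092 [0.5 3.4 6.1]
0.83 t3.1 r-0.1 z8.3 | 1.03 t2.6 r3.5 z9.0 | 1.23 t2.1 r5.7 z11.3 | 1.43 t2.8 r8.0 z12.8 | 1.63 t2.2 r9.6 z12.3 | 1.83 t2.3 r12.0 z12.9 | 
0.20309966133618307 20.3
```

```bash
python3 - <<'E'
import re
s=open("h.py").read()
s=s.replace("def kp(t,z=.166): return pw(-.045*np.cos(t),.045*np.sin(t),z)","DX,DY=0,.001\ndef kp(t,z=.166): return pw(DX-.045*np.cos(t),DY+.045*np.sin(t),z)")
open("h.py","w").write(s)
E
python3 - <<'E'
from h import *
t=crank(1.827,3.627,9); print(m.current_grip_width(),m.current_time())
E
```

```text
2.03 t1.5 r6.9 z9.6 | 2.23 t1.7 r8.8 z8.1 | 2.43 t2.5 r10.3 z7.5 | 2.63 t2.8 r8.9 z6.1 | 2.83 t2.4 r10.2 z5.5 | 3.03 t2.2 r9.7 z4.2 | 3.23 t1.9 r9.8 z4.0 | 3.43 t2.7 r8.9 z2.9 | 3.63 t2.5 r7.1 z3.5 | 
0.20645471138714472 22.9917
```

```bash
sed -i 's/DX,DY=0,.001/DX,DY=.001,.001/' h.py
python3 - <<'E'
from h import *
t=crank(3.627,6.627,15); print(m.current_grip_width(),m.current_time(),np.round(m.current_ee_pos()-kp(t),4))
im,X=cloud("scene"); cv2.imwrite("pics/s3.png",cv2.resize(im[130:270,180:380,::-1],None,fx=4,fy=4))
E
```

```text
3.83 t2.0 r0.8 z5.0 | 4.03 t2.7 r-0.6 z6.3 | 4.23 t2.6 r-1.0 z7.7 | 4.43 t3.3 r-1.6 z8.5 | 4.63 t3.2 r-2.8 z8.5 | 4.83 t2.3 r-3.3 z8.6 | 5.03 t2.3 r-4.0 z9.6 | 5.23 t2.0 r-4.1 z9.0 | 5.43 t2.9 r-4.5 z8.7 | 5.63 t3.7 r-5.6 z9.0 | 5.83 t2.9 r-5.2 z8.5 | 6.03 t3.3 r-4.1 z8.4 | 6.23 t3.1 r-6.0 z8.5 | 6.43 t2.1 r-4.6 z7.9 | 6.63 t2.9 r-5.2 z8.2 | 
0.20445866828262063 27.4833 [-0.      0.0006  0.0008]
```

View pics/s3.png

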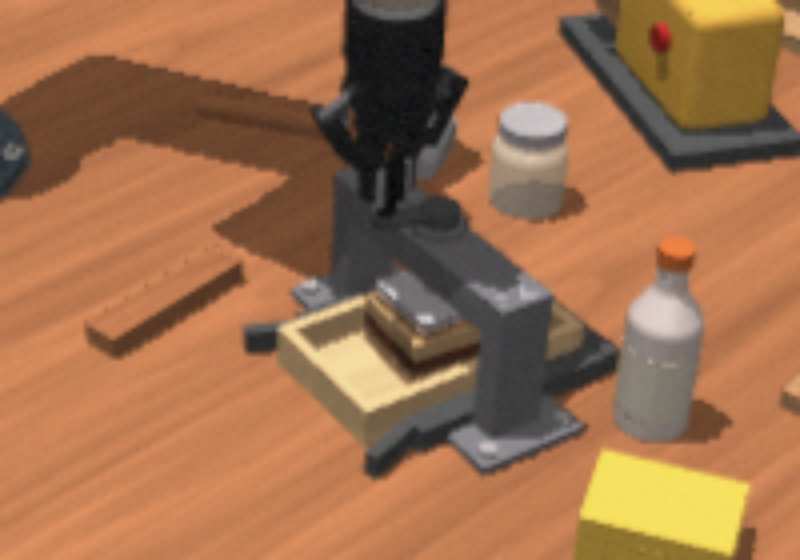

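The platen, at (420,300), is just above the block, and the tray is home between the rails. I crank on in small steps.

Run:
```python
from h import *
t=crank(6.627,7.927,13,v=.04,lim=15); print(m.current_time())
```

```text
6.73 t1.5 r-3.5 z7.7 | 6.83 t1.1 r-3.4 z6.8 | 6.93 t1.4 r-3.1 z7.6 | 7.03 t1.1 r-3.4 z7.2 | 7.13 t1.9 r-0.9 z7.1 | 7.23 t0.4 r-1.5 z7.8 | 7.33 t0.4 r-0.8 z7.8 | 7.43 t-0.1 r0.5 z8.9 | 7.53 t-0.4 r0.2 z8.5 | 7.63 t-0.3 r0.6 z10.1 | 7.73 t-1.0 r1.3 z9.9 | 7.83 t-1.6 r2.4 z9.9 | 7.93 t-1.9 r3.6 z10.5 | 
30.8917
```

The tangential resistance starts near 7.1 rad and has grown by about 4 N, which is about 45 N on the block. I let go and check.

Run:
```python
from h import *
m.set_gripper(.4); m.dwell(.3); p=m.current_ee_pos(); m.move_l(p+[0,0,.1],max_speed=.12)
m.move_ptp(pw(-.3,.1,.36),rot(PA,1)); m.dwell(.3)
im,X=cloud("top"); q=np.stack([(X[...,:2]-PO)@u(PA),(X[...,:2]-PO)@u(PA+np.pi/2),X[...,2]],-1)
k=sel(q,(-.18,.14),(-.069,.069),(.031,.042)); print("tray",*rect(q,k),q[k].min(0).round(4),q[k].max(0).round(4))
k=big(sel(q,(-.08,.02),(-.08,.09),(.175,.22))); print("knob",*rect(q,k)); 
k=big(sel(q,(-.034,-.028),(-.05,.05),(.05,.12))); print("platen top",*rect(q,k))
im,X=cloud("scene"); cv2.imwrite("pics/s4.png",cv2.resize(im[130:270,180:380,::-1],None,fx=4,fy=4)); print(m.current_time(),np.round(m.current_force(),1))
```

```text
tray 642 [1.3 1.7] [130.8 220.6] 89.9 0.0353 [-0.109  -0.0637  0.031 ] [0.1117 0.0672 0.0419]
knob 49 [-1.5 45.4] [16.6 17.3] 53.0 0.1982
platen top 60 [-31.1   5.1] [ 5.8 77.1] 0.1 0.07
34.1083 [ 0.1  0.  -0.1]
```

View pics/s4.png

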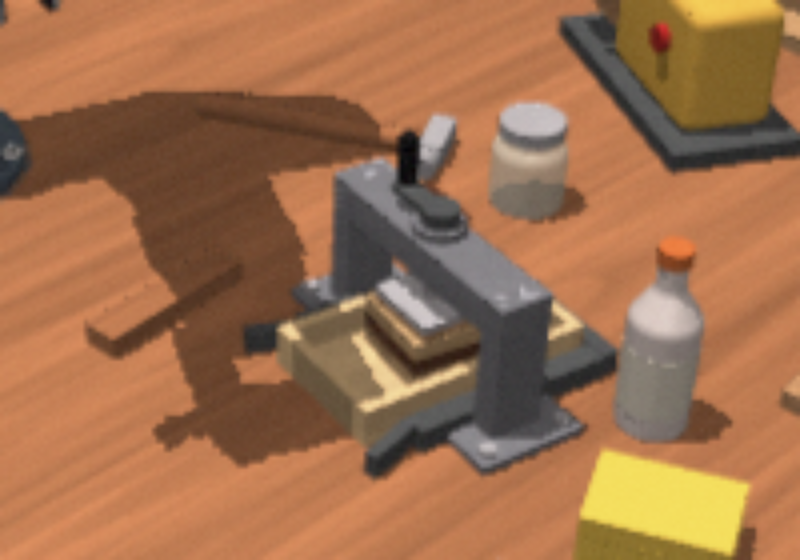

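The platen, at (430,305), bears on the block and its top is about 70 mm up, so the cork is compressed by roughly 3 to 4 mm. The tray is home at (1.3, 1.7) mm and the arm is clear.

```bash
python3 -c "
from bench import manip as m
print(m.sign_off())"
```

```text
the job is handed in; nothing more can be done
None
```

I handed the job in: the tray is home against the stop (measured 1.3 mm along, 1.7 mm across), the platen is snug on the block at an estimated 45–55 N, and the arm is clear; the sign-off gave no verdict.

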